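# Steady the model trailer and unhitch it from the truck

## Task

First swing the trailer's yellow stabiliser leg all the way out until it snaps into its end stop. Then pull the red hitch latch sideways towards the robot's side against its spring, lift the trailer tongue off the ball and finish while still holding the tongue up in the gripper, still, with the coupler about 7 cm above where it sat. Leave the loose things around it where they are.

Things in the scene. Friction and masses are not known exactly. Their poses are not given: they have to be found in the camera images.
- rig: model truck chassis and trailer, fixed as one, turned by up to 0.37 rad. Origin on the table below the hitch ball; +y from trailer to truck, +x away from the robot. Truck wheels (110 mm high) begin 60 mm past the ball on +y; trailer deck 110 mm wide, top 68 mm above the table, y -215 to -455 mm, with a fixed spare wheel (to 96 mm) on its rear and a thin rail to 98 mm on its far edge
- leg (a joint): swing of the yellow leg on an upright pivot at the trailer's near front corner: 0 = folded along the trailer (to rig -y); grows as it swings out to the robot's side (clockwise from above) to its stop at 1.57 (to rig -x). Friction about 0.5 N at the post; a sprung detent resists from 0.9 to 1.25 (about 3 N at the post), then pushes the leg to the stop and keeps it. Seated = above 1.45
- leg_pivot (a point): the leg's pivot axis, 60 mm above the table, at rig (-78, -235) mm
- leg_post (a point): upright round yellow post, 16 mm diameter, on the leg's free end, 75 mm from the pivot; it rises from the leg's bar at 65 mm to 125 mm above the table. This point is on its axis, 105 mm above the table; the trailer deck (68 mm high) lies 23 mm from its axis when folded
- ball (a point): centre of the steel hitch ball, 22 mm diameter, 75 mm above the table, under the coupler; fixed to the truck
- tongue: orange trailer tongue with the dark steel coupler on its end. Origin on its hinge at the trailer's nose, 200 mm from the ball, 62 mm above the table; y along the tongue to the coupler, x is the hinge axis. It only tips up about the hinge (positive about +x, up to 0.75 rad) and falls back by its weight (2 to 5 N at the tab). Carries the latch
- coupler (a point): centre of the coupler's socket, in the ball's centre (75 mm above the table) when hitched; rises with the tongue, 200 mm from the hinge. The coupler's flat top, 40 x 46 mm, is 22 mm above this point
- latch (a joint): slide of the red latch: 0 = locked (a fork under the ball blocks lifting), grows as it is pulled along rig -x (to the robot's side) to its stop at 0.018 m. Spring 3.5 N at the start, 8 N at the stop; snaps back when let go. The coupler is free beyond 0.013 m; a tug up before that is blocked (a 50 N wrench may tear it off: no success). Once off the ball the latch may be anywhere
- latch_tab (a point): red upright grip tab of the latch, above the coupler: 14 mm along rig x (the sliding direction) by 18 mm along the tongue, rising from 103 mm to 137 mm above the table when hitched. This point is on its centre line, 122 mm above the table (15 mm below its top). It may be pinched across its 14 mm and takes the tongue's weight
- oil_bottle: white bottle 34 mm wide, 85 mm high, red cap, beside the tongue; loose, to be left where it is (origin: centre of its underside)
- parts_tray: clear parts tray 90 x 130 x 30 mm between robot and trailer; loose, to be left where it is (origin: centre of its underside)
- cup: white cup, 95 mm high, between robot and truck; loose, to be left where it is (origin: centre of its underside)
- tyre_a: lower of two stacked loose wheels (84 mm diameter, 40 mm thick), beside the truck on the robot's side; loose, to be left where it is (origin: centre of its underside)
- tyre_b: upper of the two stacked wheels; loose, to be left where it is (origin: centre of its underside)
- hex_driver: hex driver with orange handle, 180 mm long, lying beside the tongue on its far side; loose, to be left where it is (origin: centre of its underside, handle to its -x)
Things that resemble listed ones, but are neither listed nor needed, are in the scene too. Leave any blue look-alike of the cup alone. What is shaped like the tyre_b but pink is not meant.

How it is judged (in metres and radians):
On the way, in this order (a step that is already met when the one before it is completed fails the run):
1. the stabiliser leg is swung out and seated in its detent (value of joint leg above 1.45 rad and height (world z) of coupler below 0.085 m), for 0.2 s.
2. the latch is pulled sideways with the coupler still on the ball (value of joint latch above 0.01 m and height (world z) of coupler below 0.09 m), for 0.05 s.
At the end, for the whole second after the job is handed in: The fingers hold the tongue (over 1 N), at rest, its socket 115 to 180 mm above the table (40 to 105 mm above its hitched height), resting on no loose thing; the leg is still seated (above 1.45 rad); no loose thing lies over 30 mm from its start (height (world z) of coupler between 0.115 and 0.18 m and contact force between the fingers and tongue above 1 N and angular speed of tongue below 0.1 rad/s and value of joint leg above 1.45 rad and distance of each of oil_bottle, parts_tray, cup, tyre_a, tyre_b, hex_driver from where it was at the start of the episode below 0.03 m and contact force between tongue and oil_bottle below 0.3 N and contact force between tongue and parts_tray below 0.3 N and contact force between tongue and cup below 0.3 N and contact force between tongue and tyre_a below 0.3 N and contact force between tongue and tyre_b below 0.3 N and contact force between tongue and hex_driver below 0.3 N); the arm keeps its last pose, push and grip.
It fails at once if a loose bystander is pushed about (more than 30 mm) (distance of any of oil_bottle, parts_tray, cup, tyre_a, tyre_b, hex_driver from where it was at the start of the episode above 0.03 m).
It also fails if it takes over 48 s, if anything falls off the work surface, if the arm or the gripper's body presses on something with over 40 N, if the wrist force passes 120 N, or if a joint passes its speed limit or range.

## Robot

A 6-joint arm with a two-finger parallel gripper is mounted at the origin on the work surface. World frame = base frame: x ahead of the robot, y to its left, z up, the work surface at z = 0. Lengths are in m, angles in degrees, forces in N, time in s.
With the tool pointing down it reaches from about 0.25 to 0.725 m from the base axis. Payload 9.7 kg.
Tool frame: the origin (TCP) lies between the finger pads; the fingertips stand 19 mm ahead of it and the grasp point (between the pads) is the TCP; x points along the fingers, y is the direction in which the jaws open and shut, and the axes are right-handed (so a half turn about x gives the same grasp; the last joint's range is limited). The gripper opens to 85 mm and grips with 20 to 120 N. Pads are 22 mm wide; open, the fingers measure 114 mm over their backs; the gripper's body (76 mm by 85 mm) begins 54 mm behind the grasp point. The pads swing forward as they close: fully open they stand 13 mm farther back than shut.
Start: joints at [76.203, 4.979, 10.078, 95.1, 0, 90], TCP at [0.131, 0.534, 0.25] pointing down, gripper open.
Joint ranges: [-179.16, 179.16], [-48.56, 103.87], [-65.8, 70.77], [-126.05, 130.52], [-82.76, 87.17], [-180, 180]. Speed limits (degrees/s): [127.2, 127.2, 147.25, 180, 180, 180].

## Interface

Orientations are given as [roll, pitch, yaw] about the fixed x, y, z axes, in that order (R = Rz(yaw) Ry(pitch) Rx(roll)).
In Python, from workcell import bot gives the robot as it stands. The module is installed in compiled form; this text tells all that it offers.
- The arm moves only by the shell command python3 -m handwheel 'ROWS' [FORCE]. ROWS is JSON, a list of rows, each a list of 7 numbers: the turn, a rotation vector about the tool's x, y, z in degrees, then the shift along the tool's x, y, z in m, then the closure, from -1 (fully open) to 1 (shut), so that 0 is half open. In form: [[ax, ay, az, dx, dy, dz, fingers], ...]. A call has 1 to 20 rows; each row is the pose to reach, as a shift and turn from the pose commanded when the call began, along the tool's axes at that moment; what a row does not reach only later rows make up. A row lasts 1/8 s, in which the tool goes at most 62.5 mm and 10.7 degrees, less where a joint would pass 70% of its speed; a pose out of reach is approached as far as the arm can. A call with a gripper value outside its range is refused whole. The fingers move at their own pace and stop on an object; FORCE is the grip in N (left out, the last holds). Time passes only in rows, so rows that repeat a pose let the fingers close. It gives the time, the measured TCP pose, the force and the opening at its end, in the units of the state.
- bot.get_obs(): the state, without advancing time (a new reading comes with each control period).
- bot.camera(name): name is "scene" or "top" or "wrist"; returns a dict with "frame" (480x640x3 uint8, red, green, blue), "fx", "fy", "cx", "cy" (pixels), "k1" (the pictures are not rectified: a ray, as slopes to the right and down, at radius r is drawn at 1 + k1 r^2 times it, then the intrinsics apply), "R" (3x3) and "t" (3): a world point X has camera coordinates R X + t; the wrist camera has in their place "tool_from_camera" (4x4, takes a point from camera to tool coordinates, whose origin is the TCP and whose axes are the tool frame's). Camera axes: x right, y down, z forward; pixel columns grow to the right and rows downward; lengths in m; the calibration is good to about 2 mm. A picture is of the moment at which its call begins: read the wrist's pose just before it. There is no depth.
- bot.job_done(): hands the job in, once; it reports no verdict.
Trained networks look in a picture, given as the dict that the camera call returned (one of the last four; its "shot" number tells which), for a name from the list of things; names that differ only in an ending like _2 or _b are one class to them, and where a whole thing is asked for, a point or a joint stands for the part that bears it (a point fixed in the world has none). Each returns a list of dicts, best first, with "conf" (0 to 1); they miss things now and then, are a little off and sometimes report something else, mostly with a low value. They report only what shows in the picture. A call takes as long as a camera call. They do not tell look-alikes from the thing itself.
- bot.look_for(name, picture): "bbox" ([left, top, width, height] as shares, 0 to 1, of the picture: columns of its width, rows of its height, round what is visible of it).
- bot.tip_of(name, picture): "centre" ([column, row] as shares, 0 to 1, of the picture: columns of its width, rows of its height: a listed point, or the origin of a listed thing).
The state is a dict: "time": time; "q": joint angles; "qd": joint speeds; "joint_efforts": joint torques, N m; "ee_pos": TCP position; "tcp_rot": TCP orientation; "wrist_force": force on the tool from outside, world axes, zero at the start; "torque": the same for the moment, N m; "opening": finger opening in m.
Only numpy, scipy, OpenCV 4.12 (cv2) and the standard library are available. Lean on these libraries where they do the work, as an engineer would, in place of code of your own. Each camera call takes 0.05 s, during which the arm holds its last target.

## Working session

There is one attempt and no reset: what is moved stays moved. The work goes in short steps, Python scripts to look and compute and a shell command to move; the robot and the scene stay as the last step left them, time stands still between calls to the robot, and variables do not carry over. Pictures are saved under pics/ and viewed, and the job is handed in when it is done.

```bash
mkdir -p pics; ls; cat > h.py <<'E'
import numpy as np, cv2, json
from workcell import bot
def save(p,name,crop=None,s=1):
    f=p["frame"][:,:,::-1]
    if crop: x0,y0,x1,y1=crop; f=f[y0:y1,x0:x1]
    if s!=1: f=cv2.resize(f,None,fx=s,fy=s,interpolation=cv2.INTER_CUBIC)
    cv2.imwrite("pics/"+name,f)
E
python3 - <<'E'
from h import *
o=bot.get_obs(); print({k:np.round(v,3).tolist() for k,v in o.items()})
a=bot.camera("scene"); b=bot.camera("top"); c=bot.camera("wrist")
for p,n in((a,"s0.png"),(b,"t0.png"),(c,"w0.png")):
    save(p,n); print(n,{k:(np.round(v,4).tolist()) for k,v in p.items() if k!="frame"})
    for nm in ["leg_pivot","leg_post","ball","coupler","latch_tab","tongue","rig","oil_bottle","parts_tray","cup","tyre_b","hex_driver"]:
        r=bot.tip_of(nm,p); print(nm,[(np.round(np.array(d["centre"])*[640,480],1).tolist(),round(d["conf"],2)) for d in r[:3]])
E
```

```text
pics
{'time': 0.0, 'q': [76.203, 5.011, 10.033, 95.099, -0.001, 90.0], 'qd': [-0.004, 0.006, 0.01, 0.029, -0.033, -0.053], 'joint_efforts': [0.003, -52.039, 46.48, 0.016, 0.0, -0.0], 'ee_pos': [0.131, 0.534, 0.25], 'tcp_rot': [-89.323, 89.923, -103.12], 'wrist_force': [0.553, 0.663, 0.087], 'torque': [0.031, -0.025, -0.015], 'opening': 0.085}
s0.png {'fx': 456.6394, 'fy': 456.6394, 'cx': 317.9267, 'cy': 241.9833, 'k1': -0.0918, 'R': [[0.0797, 0.9966, 0.0215], [0.6517, -0.0358, -0.7576], [-0.7543, 0.0743, -0.6524]], 't': [-0.0782, -0.2881, 1.3215], 'shot': 1}
leg_pivot [([183.1, 272.9], 0.91)]
leg_post [([145.2, 245.7], 0.9)]
ball [([318.5, 297.3], 0.61), ([361.8, 245.0], 0.59)]
coupler [([315.6, 301.1], 0.75)]
latch_tab [([317.3, 282.5], 0.53)]
tongue [([195.8, 303.0], 0.86)]
rig [([317.5, 326.4], 0.58)]
oil_bottle [([270.1, 273.8], 0.92)]
parts_tray [([176.3, 211.2], 0.93), ([197.3, 306.0], 0.3)]
cup [([362.5, 246.2], 0.72), ([337.1, 213.6], 0.61)]
tyre_b [([445.2, 239.8], 0.88), ([438.6, 249.5], 0.69), ([421.6, 212.8], 0.65)]
hex_driver [([261.1, 357.4], 0.73)]
t0.png {'fx': 602.39
[... 478 characters left out ...]
199.1], 0.74)]
oil_bottle [([367.5, 257.1], 0.76), ([433.3, 230.1], 0.74)]
parts_tray [([459.5, 347.5], 0.67), ([467.6, 239.0], 0.2)]
cup [([300.3, 333.7], 0.8), ([288.3, 283.2], 0.6)]
tyre_b [([216.9, 269.2], 0.88), ([220.8, 332.2], 0.71), ([218.7, 278.9], 0.61)]
hex_driver [([369.0, 176.6], 0.73)]
w0.png {'fx': 365.7778, 'fy': 365.7778, 'cx': 318.8117, 'cy': 239.4964, 'k1': -0.0664, 'tool_from_camera': [[-0.0008, -0.3247, 0.9458, -0.1234], [1.0, -0.0008, 0.0006, 0.0002], [0.0006, 0.9458, 0.3247, -0.0839], [0.0, 0.0, 0.0, 1.0]], 'shot': 3}
leg_pivot []
leg_post []
ball []
coupler []
latch_tab []
tongue []
rig []
oil_bottle []
parts_tray []
cup [([52.2, 420.0], 0.93)]
tyre_b []
hex_driver []
```

View pics/s0.png

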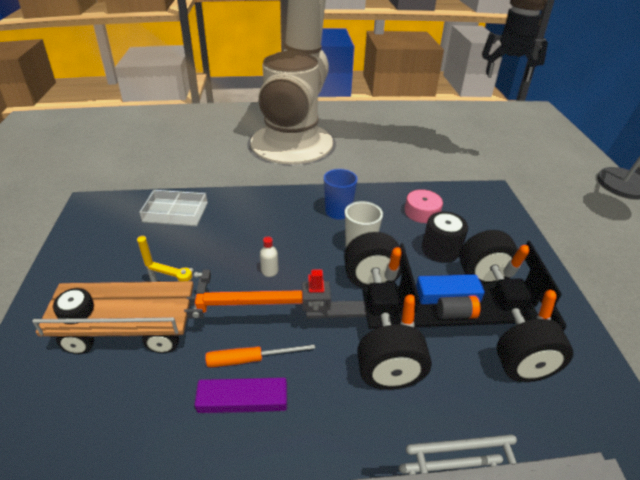

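View pics/t0.png

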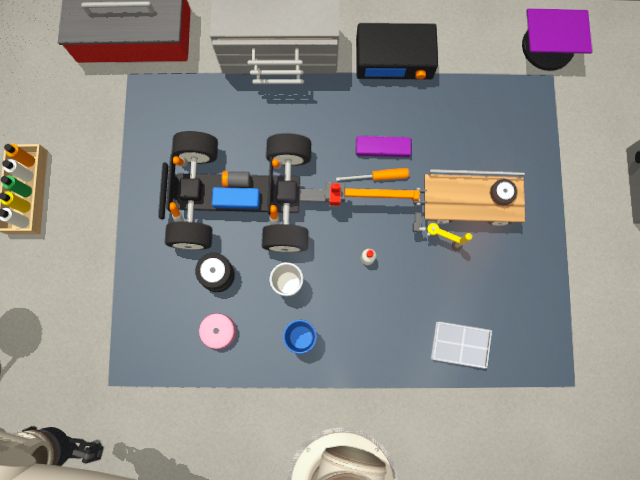

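```bash
cat >> h.py <<'E'
from scipy.optimize import least_squares
def proj(p,X):
    c=p["R"]@np.asarray(X).T+np.array(p["t"])[:,None]; u=c[:2]/c[2]; r2=(u**2).sum(0); u=u*(1+p["k1"]*r2)
    return np.stack([p["fx"]*u[0]+p["cx"],p["fy"]*u[1]+p["cy"]],1)
def onplane(p,px,z):
    from scipy.optimize import fsolve
    f=lambda q: proj(p,np.array([[q[0],q[1],z]]))[0]-px
    return fsolve(f,[0.45,0])
E
python3 - <<'E'
from h import *
a=bot.camera("scene"); b=bot.camera("top")
# rig fit
pts={"leg_pivot":(-.078,-.235,.06),"leg_post":(-.078,-.310,.105),"ball":(0,0,.075),"coupler":(0,0,.075),"latch_tab":(0,0,.122),"tongue":(0,-.2,.062)}
obs={"a":[],"b":[]}
A={"leg_pivot":(183.1,272.9),"leg_post":(145.2,245.7),"ball":(318.5,297.3),"coupler":(315.6,301.1),"latch_tab":(317.3,282.5),"tongue":(195.8,303)}
B={"leg_pivot":(432.7,228),"leg_post":(465.6,238.2),"ball":(333.7,193.3),"coupler":(336.7,192.8),"latch_tab":(338.3,188.6),"tongue":(420.2,196.9)}
P=np.array(list(pts.values()))
def W(v):
    c,s=np.cos(v[2]),np.sin(v[2]); return P@np.array([[c,-s,0],[s,c,0],[0,0,1]]).T+[v[0],v[1],0]
def res(v,w=None):
    return np.concatenate([proj(a,W(v))-np.array(list(A.values())),proj(b,W(v))-np.array(list(B.values()))]).ravel()
r=least_squares(res,[.6,0,0],loss="soft_l1",f_scale=2); print(r.x); print(np.round(res(r.x).reshape(-1,2),1))
for n,w in zip(pts,W(r.x)): print(n,np.round(w,3))
print("pairs: z check")
for n,px,z in [("oil",(270.1,273.8),0),("tray",(176.3,211.2),0),("cup1",(362.5,246.2),0),("cup2",(337.1,213.6),0),("tyreb1",(445.2,239.8),.04),("b2",(438.6,249.5),.0),("b3",(421.6,212.8),0),("hex",(261.1,357.4),0)]:
    print(n,onplane(a,px,z))
for n,px,z in [("oil",(367.5,257.1),0),("tray",(459.5,347.5),0),("cup1",(300.3,333.7),0),("cup2",(288.3,283.2),0),("tyreb1",(216.9,269.2),.04),("b2",(220.8,332.2),.0),("b3",(218.7,278.9),0),("hex",(369,176.6),0)]:
    print(n,onplane(b,px,z))
E
```

```text
[ 0.67855445  0.01760455 -0.08211767]
[[ 3.5 -1.9]
 [-4.5  6.2]
 [-3.5  2.6]
 [-0.6 -1.2]
 [-1.8 -2.4]
 [ 1.1 -0.3]
 [-1.9  5.7]
 [ 1.  -5.5]
 [ 1.1 -1.1]
 [-1.9 -0.6]
 [-3.1 -1.7]
 [-2.2  3.6]]
leg_pivot [ 0.582 -0.21   0.06 ]
leg_post [ 0.575 -0.285  0.105]
ball [0.679 0.018 0.075]
coupler [0.679 0.018 0.075]
latch_tab [0.679 0.018 0.122]
tongue [ 0.662 -0.182  0.062]
pairs: z check
oil [ 0.53636594 -0.06047153]
tray [ 0.31561793 -0.28062808]
cup1 [0.4634848  0.13767726]
cup2 [0.34533045 0.09586683]
tyreb1 [0.49818418 0.30318947]
b2 [0.48343445 0.30117777]
b3 [0.35205129 0.29717751]
hex [ 0.73525851 -0.07611045]
oil [ 0.53451806 -0.06393089]
tray [ 0.31509409 -0.28305315]
cup1 [0.34809255 0.09941601]
cup2 [0.46990882 0.12952344]
tyreb1 [0.49850059 0.2978428 ]
b2 [0.35087705 0.2909418 ]
b3 [0.47995098 0.29972807]
hex [ 0.73909338 -0.07013053]
```

The scene view shows the rig with the trailer on the left (world -y). The yellow post is near (145,245), the red tab near (317,281) and the oil bottle near (269,258). Two things look like the cup: white at (362,228) is the listed one, and blue at (340,193) is to be left alone. The black tyres are at (445,235); the pink one at (424,206) is not meant. The leg looks partly swung already, so I'll refit with the leg angle free.

```bash
python3 - <<'E'
from h import *
a=bot.camera("scene"); b=bot.camera("top")
save(a,"s1c.png",(100,200,360,360),3); save(b,"t1c.png",(310,150,550,270),3)
A={"leg_pivot":(183.1,272.9),"leg_post":(145.2,245.7),"ball":(318.5,297.3),"coupler":(315.6,301.1),"latch_tab":(317.3,282.5),"tongue":(195.8,303)}
B={"leg_pivot":(432.7,228),"leg_post":(465.6,238.2),"ball":(333.7,193.3),"coupler":(336.7,192.8),"latch_tab":(338.3,188.6),"tongue":(420.2,196.9)}
def W(v):
    P=np.array([(-.078,-.235,.06),(-.078-.075*np.sin(v[3]),-.235-.075*np.cos(v[3]),.105),(0,0,.075),(0,0,.075),(0,0,.122),(0,-.2,.062)])
    c,s=np.cos(v[2]),np.sin(v[2]); return P@np.array([[c,-s,0],[s,c,0],[0,0,1]]).T+[v[0],v[1],0]
def res(v):
    return np.concatenate([proj(a,W(v))-np.array(list(A.values())),proj(b,W(v))-np.array(list(B.values()))]).ravel()
r=least_squares(res,[.6,0,0,0.2],loss="soft_l1",f_scale=2); print(r.x); print(np.round(res(r.x).reshape(-1,2),1))
for n,w in zip(A,W(r.x)): print(n,np.round(w,3))
# triangulate
for n in A:
    f=lambda X:np.concatenate([proj(a,X[None])[0]-A[n],proj(b,X[None])[0]-B[n]])
    q=least_squares(f,[.6,0,.1]); print(n,np.round(q.x,3),round(np.abs(q.fun).max(),1))
E
```

```text
[ 0.67730334  0.01807711 -0.03778698  0.38698956]
[[ 0.9  1.6]
 [-1.1  0.3]
 [-3.3  2. ]
 [-0.4 -1.8]
 [-1.6 -3. ]
 [ 0.6  3.1]
 [-0.5  2. ]
 [ 0.1  1.3]
 [ 0.9 -0.6]
 [-2.1 -0.1]
 [-3.3 -1.2]
 [-2.2  0.5]]
leg_pivot [ 0.59  -0.214  0.06 ]
leg_post [ 0.56  -0.282  0.105]
ball [0.677 0.018 0.075]
coupler [0.677 0.018 0.075]
latch_tab [0.677 0.018 0.122]
tongue [ 0.67  -0.182  0.062]
leg_pivot [ 0.594 -0.214  0.067] 0.0
leg_post [ 0.562 -0.28   0.108] 0.6
ball [0.675 0.023 0.077] 1.0
coupler [0.678 0.017 0.072] 1.6
latch_tab [0.677 0.017 0.115] 3.0
tongue [ 0.669 -0.183  0.069] 1.2
```

View pics/t1c.png

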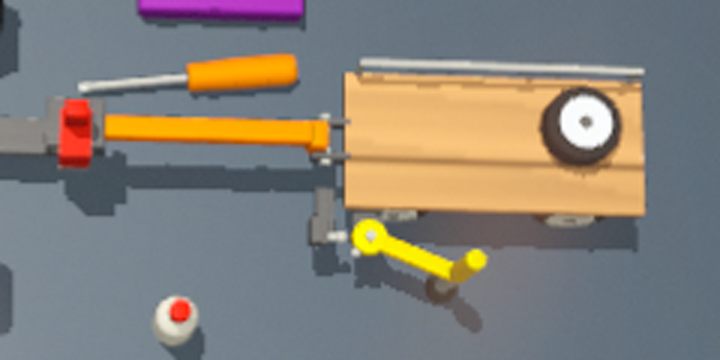

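View pics/s1c.png

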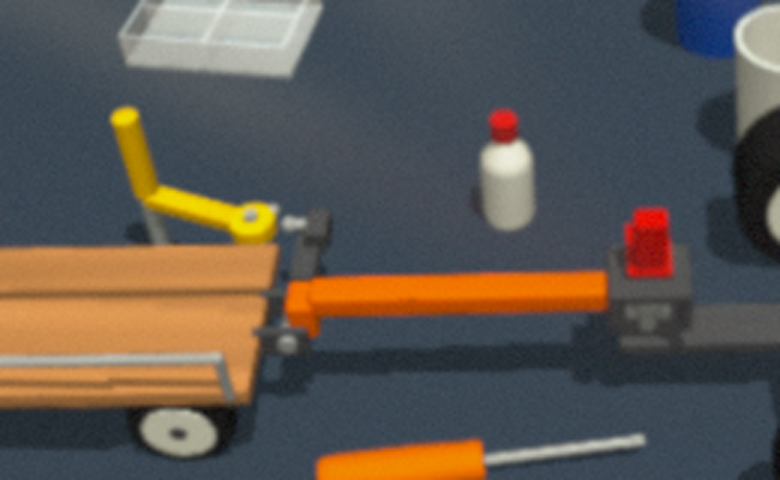

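The top crop confirms the leg is already about 0.39 rad out, with its post at crop (475,262), and the rig yaw is about -0.04. The plan is to pinch the post and carry it round its arc, so I'll work out the tool orientation for that.

```bash
cat >> h.py <<'E'
from scipy.spatial.transform import Rotation as Rn
def pose():
    o=bot.get_obs(); return np.array(o["ee_pos"]),Rn.from_euler("xyz",o["tcp_rot"],degrees=True).as_matrix(),o
def jawang(R): return np.degrees(np.arctan2(R[1,1],R[0,1]))
def go(target,ang,p=None,R=None):
    """row for TCP target (world) and jaw angle (deg, world, of tool y), tool pointing straight down"""
    if p is None: p,R,_=pose()
    a=np.radians(ang); y=np.array([np.cos(a),np.sin(a),0]); x=np.array([0,0,-1.]); Rt=np.stack([x,y,np.cross(x,y)],1)
    w=Rn.from_matrix(R.T@Rt).as_rotvec(degrees=True); d=R.T@(np.asarray(target)-p)
    return np.round(w,1).tolist()+np.round(d,4).tolist()
E
python3 - <<'E'
from h import *
p,R,o=pose(); print(np.round(R,3),jawang(R))
yaw=np.degrees(-.038)
for th in (.39,1.0,1.57):
    a=np.degrees(np.arctan2(np.sin(th),-np.cos(th)))+yaw; print(th,"jaw",a,a-180)
j=np.degrees(np.arctan2(np.sin(.39),-np.cos(.39)))+yaw
for A in (j,j-180): print(go([.56,-.282,.25],A))
E
```

```text
[[ 0.     0.239  0.971]
 [-0.     0.971 -0.239]
 [-1.    -0.     0.   ]] 76.20154118484007
0.39 jaw 155.47740636840078 -24.52259363159922
1.0 jaw 120.52698086542055 -59.473019134579445
1.57 jaw 87.86838654296363 -92.13161345703637
[-79.3, 0.0, 0.0, 0.0003, -0.6903, 0.6111]
[100.7, 0.0, -0.0, 0.0003, -0.6903, 0.6111]
```

```bash
python3 -m handwheel '[[100.7,0,0,0,-0.69,0.611,-1],[100.7,0,0,0,-0.69,0.611,-1],[100.7,0,0,0,-0.69,0.611,-1],[100.7,0,0,0,-0.69,0.611,-1],[100.7,0,0,0,-0.69,0.611,-1],[100.7,0,0,0,-0.69,0.611,-1],[100.7,0,0,0,-0.69,0.611,-1],[100.7,0,0,0,-0.69,0.611,-1],[100.7,0,0,0,-0.69,0.611,-1],[100.7,0,0,0,-0.69,0.611,-1],[100.7,0,0,0,-0.69,0.611,-1],[100.7,0,0,0,-0.69,0.611,-1],[100.7,0,0,0,-0.69,0.611,-1],[100.7,0,0,0,-0.69,0.611,-1],[100.7,0,0,0,-0.69,0.611,-1],[100.7,0,0,0,-0.69,0.611,-1],[100.7,0,0,0,-0.69,0.611,-1],[100.7,0,0,0,-0.69,0.611,-1]]' 20
python3 - <<'E'
from h import *
p,R,o=pose(); print(p,jawang(R),o["q"])
c=bot.camera("wrist"); save(c,"w1.png")
for nm in ["leg_pivot","leg_post"]:
    r=bot.tip_of(nm,c); print(nm,[(np.round(np.array(d["centre"])*[640,480],1).tolist(),round(d["conf"],2)) for d in r[:3]])
E
```

```text
time: 4.4
ee_pos: [0.5598, -0.2808, 0.2511]
tcp_rot: [93.5, 89.9, -20.9]
wrist_force: [0.3, -0.0, 0.5]
opening: 0.0857
[ 0.55979508 -0.2807531   0.25107853] -24.442614736557914 [-2.66372493e+01  1.58899705e+01  2.26963261e+01  9.67549479e+01
  5.14871043e-03  8.78053664e+01]
leg_pivot [([324.0, 128.6], 0.79)]
leg_post [([326.1, 229.2], 0.61)]
```

View pics/w1.png

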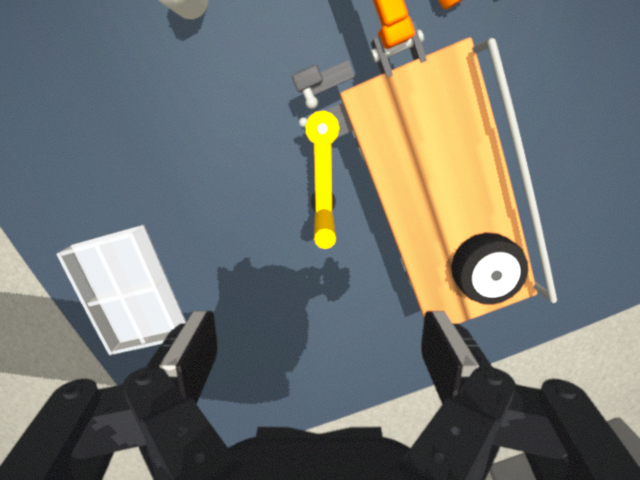

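The wrist view shows the post's top at (325,239), its pivot at (322,128), and the tray at (125,288) well clear.

```bash
cat >> h.py <<'E'
def wcam(c,p,R):
    T=np.eye(4);T[:3,:3]=R;T[:3,3]=p; M=np.linalg.inv(T@np.array(c["tool_from_camera"]))
    d=dict(c); d["R"]=M[:3,:3]; d["t"]=M[:3,3]; return d
E
python3 - <<'E'
from h import *
p,R,o=pose(); c=wcam(bot.camera("wrist"),p,R)
top=onplane(c,(325.3,239),.125); base=onplane(c,(322.8,128.5),.065); m=onplane(c,(326.1,229.2),.105)
print(top,m,base,np.hypot(*(top-base)))
yaw=-.038; d=top-base; d=Rn.from_euler("z",-yaw).as_matrix()[:2,:2]@d; print("th",np.arctan2(-d[0],-d[1]))
E
```

```text
[ 0.56343851 -0.28379104] [ 0.56482098 -0.28311977] [ 0.59317452 -0.21525989] 0.07470440670918291
th 0.37138901781786626
```

```bash
python3 - <<'E'
from h import *
print(go([.5636,-.2838,.102],-23.5))
E
```

```text
[-1.0, 0.0, -0.1, 0.149, 0.0044, 0.001]
```

```bash
python3 -m handwheel '[[-1,0,0,0.06,0.0044,0.001,-1],[-1,0,0,0.11,0.0044,0.001,-1],[-1,0,0,0.149,0.0044,0.001,-0.8],[-1,0,0,0.149,0.0044,0.001,0],[-1,0,0,0.149,0.0044,0.001,0.8],[-1,0,0,0.149,0.0044,0.001,1],[-1,0,0,0.149,0.0044,0.001,1],[-1,0,0,0.149,0.0044,0.001,1],[-1,0,0,0.149,0.0044,0.001,1]]' 25
python3 - <<'E'
from h import *
p,R,o=pose(); print(p,jawang(R),o["wrist_force"],o["opening"],o["time"])
piv=np.array([.5932,-.2153]); yaw=-.038; r=.0747
d=Rn.from_euler("z",-yaw).as_matrix()[:2,:2]@(p[:2]-piv); print("th",np.arctan2(-d[0],-d[1]),np.hypot(*d))
for th in np.arange(.45,1.66,.08):
    v=Rn.from_euler("z",yaw).as_matrix()[:2,:2]@np.array([-np.sin(th),-np.cos(th)])*r
    print(round(th,2),go([*(piv+v),p[2]],180-np.degrees(th-yaw)-180,p,R))
E
```

```text
time: 5.72
ee_pos: [0.5644, -0.2849, 0.1035]
tcp_rot: [87.4, 89.8, -26.1]
wrist_force: [-0.2, -0.1, 7.6]
opening: 0.0152
[ 0.56443436 -0.28486567  0.10353571] -23.49849463167074 [-0.15035463 -0.09559217  7.57590231] 0.015177891879632834 5.725
th 0.3540927357473826 0.0752784407981338
0.45 [4.5, 0.0, -0.2, -0.0, -0.0072, -0.0008]
0.53 [9.0, -0.0, -0.2, -0.0, -0.0131, -0.0015]
0.61 [13.6, -0.0, -0.2, -0.0001, -0.019, -0.0027]
0.69 [18.2, -0.0, -0.2, -0.0001, -0.0247, -0.0043]
0.77 [22.8, -0.0, -0.2, -0.0001, -0.0303, -0.0064]
0.85 [27.4, -0.0, -0.2, -0.0001, -0.0357, -0.0089]
0.93 [32.0, -0.0, -0.2, -0.0001, -0.0409, -0.0119]
1.01 [36.5, -0.1, -0.2, -0.0002, -0.0458, -0.0153]
1.09 [41.1, -0.1, -0.2, -0.0002, -0.0505, -0.019]
1.17 [45.7, -0.1, -0.2, -0.0002, -0.0548, -0.0231]
1.25 [50.3, -0.1, -0.2, -0.0002, -0.0588, -0.0275]
1.33 [54.9, -0.1, -0.2, -0.0002, -0.0625, -0.0323]
1.41 [59.5, -0.1, -0.2, -0.0002, -0.0657, -0.0373]
1.49 [64.0, -0.1, -0.2, -0.0002, -0.0685, -0.0426]
1.57 [68.6, -0.1, -0.2, -0.0002, -0.0709, -0.0481]
1.65 [73.2, -0.1, -0.2, -0.0003, -0.0729, -0.0537]
```

The post is gripped (opening 15.2 mm), so I'll sweep it along the arc.

```bash
python3 -m handwheel '[[4.5,0,0,-0.001,-0.0072,-0.0008,1],[9,0,0,-0.001,-0.0131,-0.0015,1],[13.6,0,0,-0.001,-0.019,-0.0027,1],[18.2,0,0,-0.001,-0.0247,-0.0043,1],[22.8,0,0,-0.001,-0.0303,-0.0064,1],[27.4,0,0,-0.001,-0.0357,-0.0089,1],[32,0,0,-0.001,-0.0409,-0.0119,1],[36.5,0,0,-0.001,-0.0458,-0.0153,1],[41.1,0,0,-0.001,-0.0505,-0.019,1],[45.7,0,0,-0.001,-0.0548,-0.0231,1],[50.3,0,0,-0.001,-0.0588,-0.0275,1],[54.9,0,0,-0.001,-0.0625,-0.0323,1],[59.5,0,0,-0.001,-0.0657,-0.0373,1],[64,0,0,-0.001,-0.0685,-0.0426,1],[66.5,0,0,-0.001,-0.0698,-0.0455,1],[66.5,0,0,-0.001,-0.0698,-0.0455,1]]'
python3 - <<'E'
from h import *
p,R,o=pose(); print(p,jawang(R),o["wrist_force"],o["opening"],o["time"])
piv=np.array([.5932,-.2153]); yaw=-.038
d=Rn.from_euler("z",-yaw).as_matrix()[:2,:2]@(p[:2]-piv); print("th",np.arctan2(-d[0],-d[1]),np.hypot(*d))
c=bot.camera("wrist"); save(c,"w2.png")
E
```

```text
time: 7.72
ee_pos: [0.5173, -0.2152, 0.1036]
tcp_rot: [91.1, 89.9, -89.0]
wrist_force: [-5.1, -1.7, 4.8]
opening: 0.0151
[ 0.51733476 -0.21523889  0.10357835] -90.07337925566375 [-5.05523488 -1.69546227  4.82089904] 0.015112187482477115 7.725
th 1.5336017686302033 0.07586526921075197
```

View pics/w2.png

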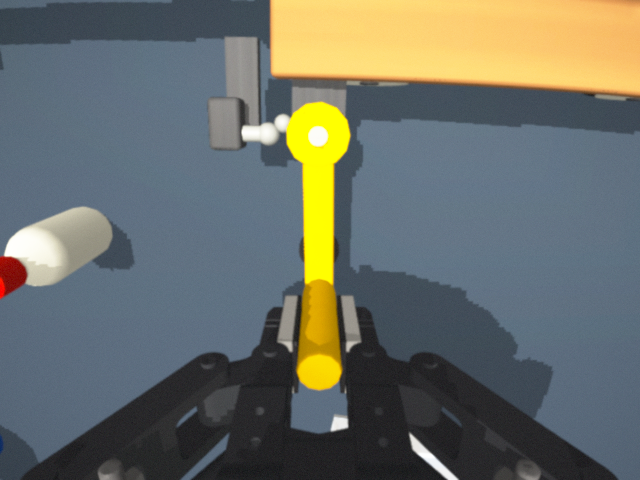

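The leg sits at about 1.53 rad, square to the deck, with the post between the fingers. I'll release it, rise, and check from above.

```bash
python3 -m handwheel '[[0,0,0,0,0,0,0],[0,0,0,0,0,0,-1],[0,0,0,0,0,0,-1],[0,0,0,0,0,0,-1],[0,0,0,-0.05,0,0,-1],[0,0,0,-0.1,0,0,-1],[0,0,0,-0.15,0,0,-1],[0,0,0,-0.15,0,0,-1]]'
python3 - <<'E'
from h import *
p,R,o=pose(); print(p,jawang(R),o["wrist_force"],o["opening"],o["time"])
c=bot.camera("wrist"); save(c,"w3.png"); b=bot.camera("scene"); save(b,"s3.png",(100,200,420,360),2.4)
print("to tab",go([.677,.018,.25],-2.2))
E
```

```text
time: 8.78
ee_pos: [0.5188, -0.2153, 0.2567]
tcp_rot: [157.3, 89.6, -22.7]
wrist_force: [0.6, -0.3, -0.2]
opening: 0.0854
[ 0.5188389  -0.21531414  0.25669939] -89.9945444536597 [ 0.59367408 -0.26623847 -0.17680437] 0.08535483917015266 8.775
to tab [-87.8, -0.0, -0.0, 0.0024, -0.2329, -0.1591]
```

View pics/w3.png

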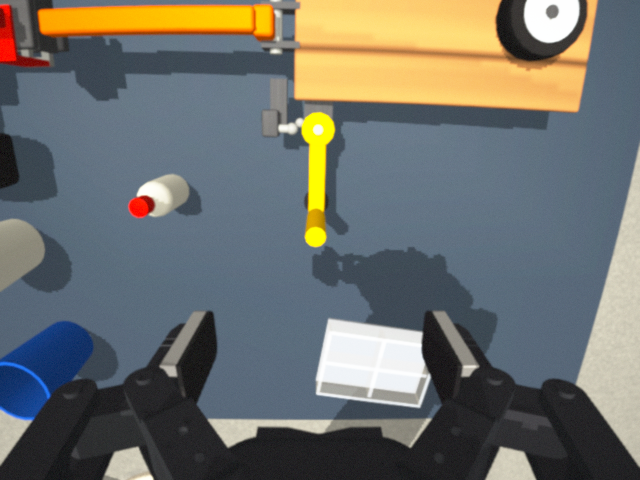

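View pics/s3.png

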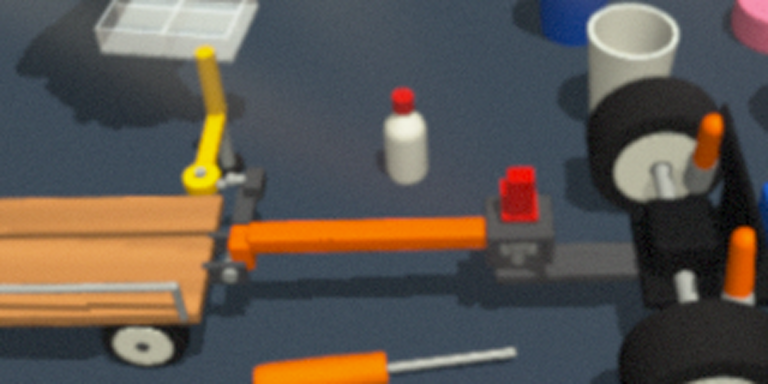

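The wrist view shows the leg out square to the deck: pivot (318,129), post top (315,237). I'll check that numerically and move over the latch.

```bash
python3 - <<'E'
from h import *
p,R,o=pose(); c=wcam(bot.camera("wrist"),p,R)
top=onplane(c,(315.3,237),.125); base=onplane(c,(318,129),.065)
d=top-base; dk=onplane(c,(296,96.5),.068)-onplane(c,(577,110),.068); print("deck yaw",np.arctan2(-dk[0],dk[1]))
yaw=-.04
d=Rn.from_euler("z",-yaw).as_matrix()[:2,:2]@d; print("th",np.arctan2(-d[0],-d[1]),np.hypot(*d))
E
python3 -m handwheel '[[-87.8,0,0,0,-0.233,-0.159,-1],[-87.8,0,0,0,-0.233,-0.159,-1],[-87.8,0,0,0,-0.233,-0.159,-1],[-87.8,0,0,0,-0.233,-0.159,-1],[-87.8,0,0,0,-0.233,-0.159,-1],[-87.8,0,0,0,-0.233,-0.159,-1],[-87.8,0,0,0,-0.233,-0.159,-1],[-87.8,0,0,0,-0.233,-0.159,-1],[-87.8,0,0,0,-0.233,-0.159,-1],[-87.8,0,0,0,-0.233,-0.159,-1],[-87.8,0,0,0,-0.233,-0.159,-1]]' 45
python3 - <<'E'
from h import *
p,R,o=pose(); print(p,jawang(R),o["q"],o["time"])
c=bot.camera("wrist"); save(c,"w4.png"); save(c,"w4c.png",(230,140,430,290),4)
for nm in ["latch_tab","coupler","ball"]:
    r=bot.tip_of(nm,c); print(nm,[(np.round(np.array(d["centre"])*[640,480],1).tolist(),round(d["conf"],2)) for d in r[:3]])
E
```

```text
deck yaw -0.028674166196006056
th 1.556592743970115 0.07319825817085301
time: 10.3
ee_pos: [0.6766, 0.0181, 0.2519]
tcp_rot: [-86.3, 90.0, -178.7]
wrist_force: [0.3, 0.0, -0.7]
opening: 0.0852
[0.67659643 0.01810593 0.25193363] -2.3401356586855546 [1.53284492e+00 2.39670988e+01 3.31414240e+01 9.92048626e+01
 1.06560502e-04 9.38729800e+01] 10.3
latch_tab [([318.7, 231.1], 0.63)]
coupler [([317.7, 218.6], 0.79)]
ball [([317.3, 219.2], 0.69)]
```

View pics/w4.png

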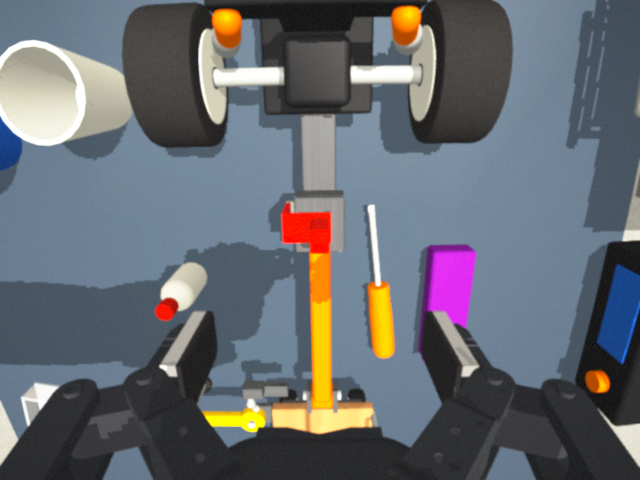

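View pics/w4c.png

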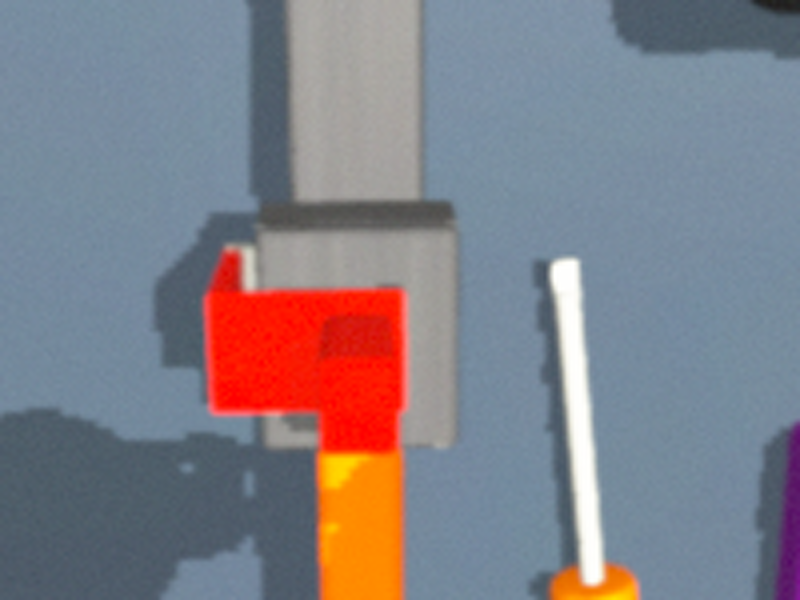

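The crop shows the red tab's top face at about crop (359,402), which is px (319.8,240.5), with the latch bar extending to the robot's side.

```bash
python3 - <<'E'
from h import *
p,R,o=pose(); c=wcam(bot.camera("wrist"),p,R)
print(onplane(c,(319.75,240.5),.137),onplane(c,(318.7,231.1),.122),onplane(c,(317.5,219),.075))
# coupler top rect
for q in ((260,228),(455,228),(262,447),(455,447)): print(onplane(c,(230+q[0]/4,140+q[1]/4),.097))
E
```

```text
[0.67718672 0.01957307] [0.67655463 0.0216586 ] [0.67540225 0.01765279]
[0.65900351 0.04219661]
[0.69676783 0.04068675]
[ 0.65666745 -0.00311005]
[ 0.69594762 -0.00468801]
```

```bash
python3 -m handwheel '[[0,0,0,0.05,0.0005,-0.0014,-1],[0,0,0,0.095,0.0005,-0.0014,-1],[0,0,0,0.125,0.0005,-0.0014,-0.8],[0,0,0,0.125,0.0005,-0.0014,0],[0,0,0,0.125,0.0005,-0.0014,0.6],[0,0,0,0.125,0.0005,-0.0014,1],[0,0,0,0.125,0.0005,-0.0014,1],[0,0,0,0.125,0.0005,-0.0014,1],[0,0,0,0.125,0.0005,-0.0014,1]]' 45
python3 - <<'E'
from h import *
p,R,o=pose(); print(p,jawang(R),o["wrist_force"],o["opening"],o["time"])
c=bot.camera("wrist"); save(c,"w5.png")
E
```

```text
time: 11.68
ee_pos: [0.6771, 0.0196, 0.1293]
tcp_rot: [95.5, 89.9, 3.4]
wrist_force: [-4.5, -0.5, 7.1]
opening: 0.0132
[0.67711676 0.01960583 0.12930874] -2.182481394208007 [-4.52475424 -0.53155216  7.12338667] 0.013195868129097489 11.675
```

View pics/w5.png

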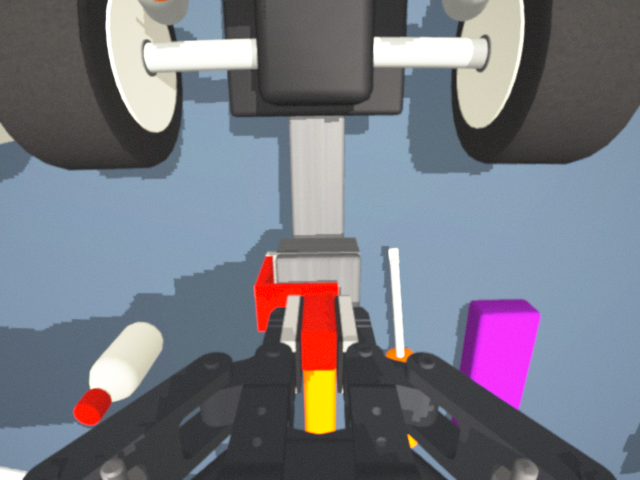

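The tab is pinched (13.2 mm). Now I'll pull sideways.

```bash
python3 -m handwheel '[[0,0,0,0,-0.004,0,1],[0,0,0,0,-0.008,0,1],[0,0,0,0,-0.012,0,1],[0,0,0,0,-0.016,0,1],[0,0,0,0,-0.0175,0,1],[0,0,0,0,-0.0175,0,1],[0,0,0,0,-0.0175,0,1],[0,0,0,0,-0.0175,0,1]]' 60
python3 - <<'E'
from h import *
p,R,o=pose(); print(p,jawang(R),o["wrist_force"],o["opening"],o["time"])
c=bot.camera("wrist"); save(c,"w6.png",(220,220,420,370),3)
# lift plan: hinge in world, tab point relative in rig yz-plane
yaw=np.radians(jawang(R)); y0=.2; z0=p[2]-.062
for a in (3,6,9,12,15,18,21):
    t=np.radians(a); ny=y0*np.cos(t)-z0*np.sin(t); nz=y0*np.sin(t)+z0*np.cos(t)
    print(a,"dx",round(-(nz-z0),4),"dz",round(-(ny-y0),4),"coupler z",round(.062+.2*np.sin(t)+.013*np.cos(t),3))
E
```

```text
time: 12.72
ee_pos: [0.6617, 0.02, 0.1294]
tcp_rot: [89.1, 89.7, -3.1]
wrist_force: [6.8, -1.0, 4.8]
opening: 0.0132
[0.66171816 0.02004855 0.12942489] -2.19785000661142 [ 6.79300693 -0.9940771   4.84653485] 0.013181470823018645 12.725
3 dx -0.0104 dz 0.0038 coupler z 0.085
6 dx -0.0205 dz 0.0081 coupler z 0.096
9 dx -0.0305 dz 0.013 coupler z 0.106
12 dx -0.0401 dz 0.0184 coupler z 0.116
15 dx -0.0495 dz 0.0243 coupler z 0.126
18 dx -0.0585 dz 0.0306 coupler z 0.136
21 dx -0.0672 dz 0.0374 coupler z 0.146
```

View pics/w6.png

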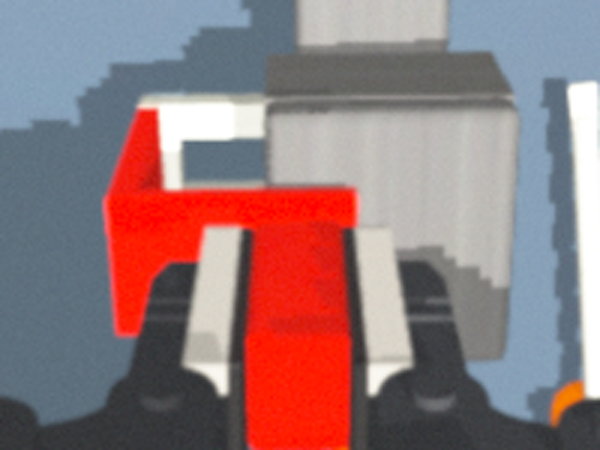

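The latch has moved 15.4 mm, and the 6.8 N pull matches the spring. In the crop the fork is drawn out to the left. I'll do a small lift first and check the force.

```bash
python3 -m handwheel '[[0,0,0,0,-0.001,0,1],[0,1.5,0,-0.005,-0.001,0.0018,1],[0,3,0,-0.0104,-0.001,0.0038,1],[0,3,0,-0.0104,-0.001,0.0038,1]]'
```

```text
time: 13.28
ee_pos: [0.6602, 0.0163, 0.139]
tcp_rot: [175.2, 86.9, 83.0]
wrist_force: [7.9, 0.9, -2.5]
opening: 0.0129
```

It's free (2.5 N), so I'll carry on to 21°.

```bash
python3 -m handwheel '[[0,1.5,0,-0.0052,0,0.0018,1],[0,3,0,-0.0104,0,0.0038,1],[0,4.5,0,-0.0155,0,0.0059,1],[0,6,0,-0.0205,0,0.0081,1],[0,7.5,0,-0.0255,0,0.0105,1],[0,9,0,-0.0305,0,0.013,1],[0,10.5,0,-0.0353,0,0.0157,1],[0,12,0,-0.0401,0,0.0184,1],[0,13.5,0,-0.0448,0,0.0213,1],[0,15,0,-0.0495,0,0.0243,1],[0,16.5,0,-0.054,0,0.0274,1],[0,18,0,-0.0585,0,0.0306,1],[0,18,0,-0.0585,0,0.0306,1],[0,18,0,-0.0585,0,0.0306,1],[0,18,0,-0.0585,0,0.0306,1]]'
python3 - <<'E'
from h import *
p,R,o=pose(); print(p,jawang(R),o["wrist_force"],o["opening"],o["time"],np.abs(o["qd"]).max())
a=bot.camera("scene"); save(a,"s7.png"); b=bot.camera("top"); save(b,"t7.png")
for n,q in (("s",a),("t",b)):
  for nm in ["coupler","latch_tab"]:
    r=bot.tip_of(nm,q); print(n,nm,[(np.round(np.array(d["centre"])*[640,480],1).tolist(),round(d["conf"],2)) for d in r[:2]])
yaw=-.039
X=lambda h:np.array([[.677,.0188,0]])+np.array([[0,0,h]])
t=np.radians(21); ny=-.2+.2*np.cos(t)-.013*np.sin(t); h=.062+.2*np.sin(t)+.013*np.cos(t)
pt=np.array([[.677-ny*np.sin(yaw),.0188+ny*np.cos(yaw),h]]); print("expected coupler",pt,proj(a,pt),proj(b,pt))
E
```

```text
time: 15.15
ee_pos: [0.6587, -0.0166, 0.1956]
tcp_rot: [179.4, 68.9, 87.2]
wrist_force: [7.9, 3.8, 0.8]
opening: 0.013
[ 0.65866654 -0.01660065  0.19560925] -2.1633538875091824 [7.85083547 3.80658533 0.83301809] 0.01295133546593482 15.15 0.09751155107544847
s coupler [([305.7, 272.9], 0.58)]
s latch_tab [([269.2, 271.7], 0.74), ([294.5, 244.4], 0.62)]
t coupler [([344.5, 186.0], 0.8)]
t latch_tab [([351.4, 190.9], 0.56)]
expected coupler [[0.67630041 0.00087095 0.14581014]] [[304.99364168 268.87624133]] [[342.89016053 185.04279919]]
```

View pics/s7.png

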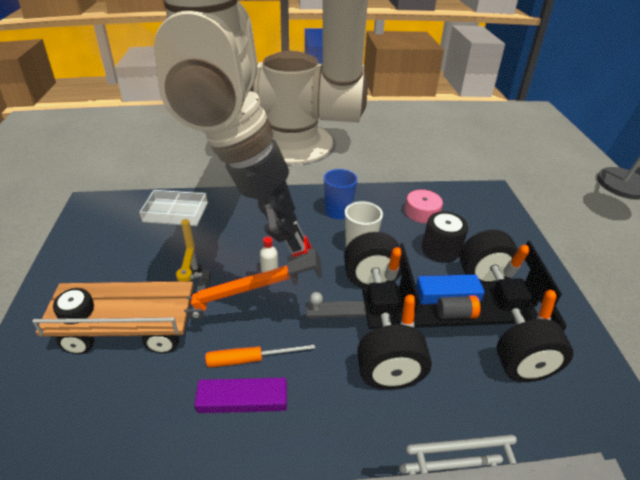

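View pics/t7.png

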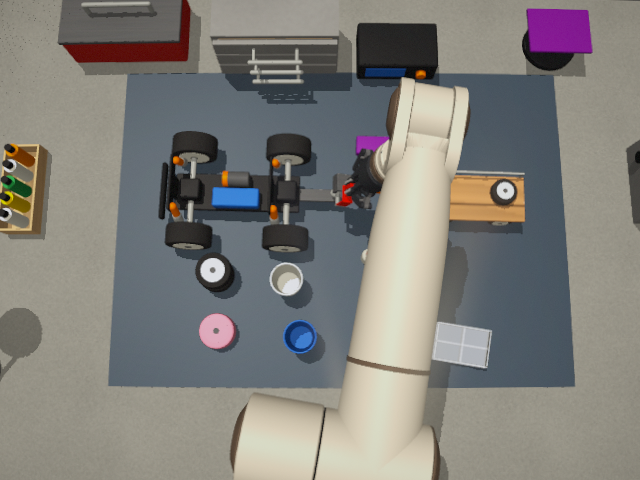

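The scene view shows the tongue tipped up with its coupler at (306,270), the bare ball at (316,298), the leg still out at (187,250), and all loose things in place. I'll let it settle and hand in.

```bash
python3 -m handwheel '[[0,0,0,0,0,0,1],[0,0,0,0,0,0,1],[0,0,0,0,0,0,1],[0,0,0,0,0,0,1]]' && python3 -c "
from workcell import bot
o=bot.get_obs(); print(o['ee_pos'],o['opening'],abs(o['qd']).max() if hasattr(o['qd'],'max') else o['qd'])
print(bot.job_done())"
```

```text
time: 15.95
ee_pos: [0.6587, -0.0166, 0.1956]
tcp_rot: [179.3, 68.9, 87.2]
wrist_force: [7.6, 2.8, 0.4]
opening: 0.013
[ 0.65866533 -0.01661257  0.19560264] 0.01299332318292379 0.07186379709953171
the job is handed in; nothing more can be done
None
```

The job is handed in at about 16 s, with the tongue held up in the gripper and the stabiliser leg swung out; no verdict was reported.

- **Leg:** I pinched the yellow post, carried it round its arc and released it. A wrist picture afterwards put it at about 1.56 rad, and it was still out in the last scene picture.
- **Latch:** I pulled the red tab 15.4 mm towards the robot's side with the coupler still on the ball. The 6.8 N of resistance agreed with the spring.
- **Tongue:** It came off with only 2.5 N vertical force and I lifted it by 21°. From the tongue's geometry the coupler is at about 0.146 m, roughly 7 cm above where it sat.

**Last checks:**
- The gripper is still on the tab, 13 mm open, with the arm at rest and steady forces.
- The ball is bare in the scene picture, and the loose things look to be in their starting places; I judged this by eye and did not measure it.
- The networks' points for the coupler agreed with the expected position to about 4 pixels.
- One `latch_tab` point in the scene picture was clearly wrong, so I disregarded it.
- The deck edge alone gave a rig yaw of -0.029 rad, against -0.038 from the fit. That difference is too small to put the leg below 1.45 rad.

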